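# Switch on the slab roller's drive at its bench controls

## Task

Switch on the slab roller: lift the yellow guard on the isolator box right up, flip the toggle beneath it away to its far side (green dot), and lower the guard fully shut again. Only then press the green plunger on the start box down to its stop and let it come back up. Leave the tubs, tiles, rib and tape where they are.

Things in the scene. Friction and masses are not known exactly. Their poses are not given: they have to be found in the camera images.
- switch_box: Grey isolator box fixed to the bench, 110 (x) x 100 (y) x 58 mm tall (flat top deck), on a foot plate 136 mm wide in y. Origin: centre of its underside; z up; its front faces its own -x, its far side is +x. On its deck stands a toggle lever, covered by a yellow hinged guard: a hollow cover 80 mm wide in y, walls 4 mm, front closed, top face 110 mm above the bench when shut.
- guard (a joint): Angle of the yellow guard, rad: 0 = fully shut, 1.75 = open at its stop, 10 degrees past upright. It is hinged along the box's y axis at the far edge, so its front swings up and away. The hinge is stiff (0.05 Nm, 0.5 N at the lip): the guard stays at whatever angle it is left and does not fall shut by itself; its top or lip can be pushed down.
- guard_hinge (a point): Point on the guard's hinge axis, midway along it: 42 mm beyond the box's origin (+x of the box) and 64 mm above the bench. The axis runs along the box's y.
- guard_lip (a point): Middle of the free edge of the black lip that juts forward from the guard's top front edge; moves with the guard. Lip: 60 mm wide, 5 mm thick, 25 mm deep. With the guard shut this point lies 110 mm in front of the hinge axis and 43.5 mm above it (68 mm ahead of the box's origin, 13 mm beyond the box's front); 47 mm free height between lip and deck.
- toggle (a joint): Angle of the toggle lever, rad: 0 = off, leaning 0.4 rad towards the front (-x of the box, side of the red dot); 0.8 = on, leaning 0.4 rad towards the far side (+x, green dot), at its stop. The pivot lies above the box's origin, 60 mm above the bench. It stays where it is left (stiff, about 1 N at its tip).
- toggle_tip (a point): Centre of the black ball, 14 mm across, at the end of the toggle lever, 36 mm from the pivot, 93 mm above the bench when off or on; moves with the lever.
- start_box: Grey start box fixed to the bench, 90 (x) x 86 (y) x 50 mm tall, on a 4 mm foot plate 122 mm wide in y. Origin: centre of its underside. A green spring plunger stands in the middle of its top. The two boxes stand side by side, and either one may be on the left.
- plunger (a joint): How far the plunger is pressed down, m: 0 = up, 0.012 = at its stop. A spring pushes it back: about 1.5 N to start it, 5 N at the stop.
- plunger_top (a point): Centre of the top of the plunger's green mushroom head (38 mm across, 13 mm thick); 87 mm above the bench when up, 75 mm at the stop.
- sky_tub: Bystander, loose: small lidded tub with light blue body, 67 mm across, 57 mm tall. Origin: centre of its underside.
- red_rib: Bystander, loose: flat red half-moon clay rib, 50x95x5 mm. Origin: centre of its underside.
- green_tile: Bystander, loose: pale green L-shaped test tile, 44x46x62 mm. Origin: centre of its underside.
- brown_tile: Bystander, loose: brown L-shaped test tile, 44x46x62 mm. Origin: centre of its underside.
- blue_tile: Bystander, loose: blue L-shaped test tile, 44x46x62 mm. Origin: centre of its underside.
- masking_tape: Bystander, loose: roll of cream masking tape lying flat, 100 mm across, 24 mm tall. Origin: centre of its underside.
- ochre_tub: Bystander, loose: small lidded tub with ochre body, 67 mm across, 62 mm tall. Origin: centre of its underside.

How it is judged:
By the outcome, as a careful person would: the job done as asked, in the order asked, and still so for the second after the job is handed in, with the robot touching nothing.
It also fails if it takes over 64 s, if anything falls off the work surface, if the arm or the gripper's body presses on something with over 40 N, if the wrist force passes 120 N, or if a joint passes its speed limit or range.

## Robot

A 6-joint arm with a two-finger parallel gripper is mounted at the origin on a cart in front of the work surface, level with it; the furniture and walls round the work are solid. World frame = base frame: x ahead of the robot, y to its left, z up, the work surface at z = 0. Lengths are in mm, angles in degrees, forces in N, time in s.
With the tool pointing down it reaches from about 350 to 850 mm from the base axis. Payload 8.1 kg.
Tool frame: the origin (TCP) lies at the very end of the fingers, on their centre line; the grasp point (between the pads) lies 19 mm behind it; z points along the fingers, y is the direction in which the jaws open and shut (so a half turn about z gives the same grasp; the last joint's range is limited). The gripper opens to 85 mm and grips with 20 to 120 N. Pads are 22 mm wide; open, the fingers measure 114 mm over their backs; the gripper's body (76 mm by 85 mm) begins 54 mm behind the grasp point. The pads swing forward as they close: fully open they stand 13 mm farther back than shut.
Start: joints at [72.399, 7.471, 85.268, -0, 87.261, -4.893], TCP at [131.969, 585.311, 231.292] pointing down, gripper open.
Joint ranges: [-169.43, 169.43], [-51.17, 129.36], [1.28, 143.12], [-76.62, 256.62], [0, 156.53], [-152.29, 152.29]. Speed limits (degrees/s): [136.94, 136.94, 159.86, 180, 180, 180].

## Interface

Orientations are given as [roll, pitch, yaw] about the fixed x, y, z axes, in that order (R = Rz(yaw) Ry(pitch) Rx(roll)).
In Python, from bench import r gives the robot as it stands.
- The arm moves only by the shell command python3 -m crank 'ROWS' [OPENING] [FORCE]. ROWS is JSON, a list that holds one entry, the list of rows, each a list of 6 numbers: the shift along the tool's x, y, z in m, then the turn, a rotation vector about the tool's x, y, z in rad. A call has 1 to 10 rows; each row is the pose to reach, as a shift and turn from the pose measured when the call began, along the tool's axes at that moment; what a row does not reach only later rows make up. A row lasts 1/8 s, in which the tool goes at most 62.5 mm and 10.7 degrees, less where a joint would pass 70% of its speed; a pose out of reach is approached as far as the arm can. A call with a gripper value outside its range is refused whole. OPENING is the closure, from 0 (fully open) to 1 (shut), set as the call begins (- or left out, the last holds). The fingers move at their own pace and stop on an object; FORCE is the grip in N (left out, the last holds). Time passes only in rows, so rows that repeat a pose let the fingers close. It gives the time, the measured TCP pose, the force and the opening at its end, in the units of the state.
- r.sense(): the state, without advancing time (a new reading comes with each control period).
- r.snapshot(name): name is "side" or "top" or "wrist"; returns (picture, depth): 384x512x3 uint8, blue, green, red; 384x512 float32, mm along the optical axis (not along the pixel's ray), 0 where there is no reading.
- r.get_calibration(name): a dict with "mtx" (3x3 intrinsics, pixels), "cam_to_world" (4x4, takes a point from camera to world coordinates). Camera axes: x right, y down, z forward; pixel columns grow to the right and rows downward; lengths in mm; the calibration is good to about 2 mm. A picture is of the moment at which its call begins: read the wrist's pose just before it. get_calibration takes no time and is no camera call; for the wrist camera it gives the pose at the moment of the call.
- r.hand_in(): hands the job in, once; it reports no verdict.
Trained networks look in the newest picture that a camera, given by its name, has taken for a name from the list of things; names that differ only in an ending like _2 or _b are one class to them, and where a whole thing is asked for, a point or a joint stands for the part that bears it (a point fixed in the world has none). Each returns a list of dicts, best first, with "conf" (0 to 1); they miss things now and then, are a little off and sometimes report something else, mostly with a low value. They report only what shows in the picture. A call takes as long as a camera call.
- r.look_for(thing, camera): "extent" ([left, top, right, bottom] in pixels, round what is visible of it).
- r.landmark_of(thing, camera): "pixel" ([column, row] in pixels: a listed point, or the origin of a listed thing).
The state is a dict: "time": time; "joint_pos": joint angles; "qd": joint speeds; "joint_efforts": joint torques, N m; "tool_pos": TCP position; "tcp_rot": TCP orientation; "ft_force": force on the tool from outside, world axes, zero at the start; "wrist_torque": the same for the moment, N m; "finger_gap": finger opening in mm.
Only numpy, scipy, OpenCV 4.12 (cv2) and the standard library are available. Lean on these libraries where they do the work, as an engineer would, in place of code of your own. Each camera call takes 0.05 s, during which the arm holds its last target.

## Working session

There is one attempt and no reset: what is moved stays moved. The work goes in short steps, Python scripts to look and compute and a shell command to move; the robot and the scene stay as the last step left them, time stands still between calls to the robot, and variables do not carry over. Pictures are saved under pics/ and viewed, and the job is handed in when it is done.

```bash
ls; mkdir -p pics; python3 - <<'E'
from bench import r
import cv2
s=r.sense();print({k:s[k] for k in('time','tool_pos','tcp_rot','finger_gap','ft_force')})
for c in('top','side'):
    p,d=r.snapshot(c);cv2.imwrite(f'pics/{c}0.png',p)
    for t in('switch_box','start_box','guard_lip','guard_hinge','plunger_top','sky_tub','ochre_tub'):
        print(c,t,[(x['pixel'],x['conf']) for x in r.landmark_of(t,c)][:2])
E
```

```text
pics
{'time': 0.0, 'tool_pos': array([131.81706248, 584.77204748, 230.22169335]), 'tcp_rot': array([-1.79893275e+02, -8.65698713e-03,  1.67291247e+02]), 'finger_gap': 85.51511402181329, 'ft_force': array([ 1.0332527 , -0.40342825,  0.20733707])}
top switch_box [([204.2, 174.7], 0.9)]
top start_box [([321.9, 180.0], 0.95)]
top guard_lip [([201.9, 195.3], 0.94), ([318.8, 178.6], 0.45)]
top guard_hinge [([208.5, 161.5], 0.65)]
top plunger_top [([323.0, 180.2], 0.5)]
top sky_tub [([264.1, 156.1], 0.7)]
top ochre_tub [([143.0, 149.4], 0.89), ([262.6, 156.9], 0.42)]
side switch_box [([244.8, 243.5], 0.87)]
side start_box [([268.9, 178.1], 0.57)]
side guard_lip [([268.8, 216.8], 0.8), ([267.2, 176.7], 0.49)]
side guard_hinge [([229.7, 224.4], 0.82)]
side plunger_top [([267.4, 158.0], 0.37)]
side sky_tub [([235.5, 296.2], 0.62)]
side ochre_tub [([188.1, 304.4], 0.92), ([266.3, 155.1], 0.58)]
```

View pics/top0.png

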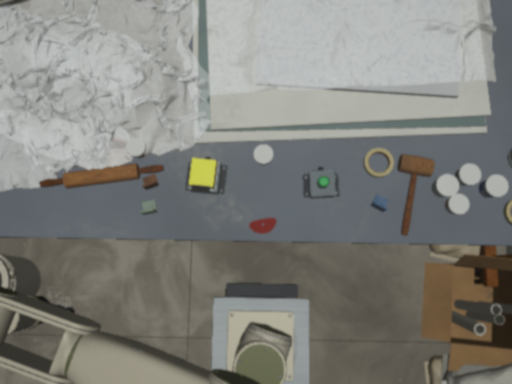

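View pics/side0.png

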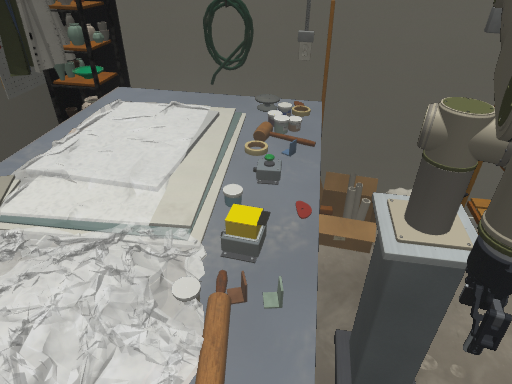

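Top view: the yellow guard is at about (203,173) and the start box plunger at (323,182). The switch box is on the left (+y). The sky tub is at (263,154) and the rib at (263,225). Next I'll compute world coordinates.

```bash
cat > h.py <<'E'
from bench import r
import numpy as np, cv2
def cloud(c,p=None,d=None):
    if p is None:p,d=r.snapshot(c)
    k=r.get_calibration(c);M=np.array(k['mtx']);T=np.array(k['cam_to_world'])
    v,u=np.mgrid[0:d.shape[0],0:d.shape[1]]
    X=np.stack([(u-M[0,2])/M[0,0]*d,(v-M[1,2])/M[1,1]*d,d,np.ones_like(d)],-1)@T.T
    return p,d,X[...,:3]
def ray(c,px,z):
    k=r.get_calibration(c);M=np.array(k['mtx']);T=np.array(k['cam_to_world'])
    D=T[:3,:3]@np.linalg.inv(M)@[px[0],px[1],1];o=T[:3,3]
    return o+D*(z-o[2])/D[2]
def st():
    s=r.sense();print('t',round(s['time'],2),np.round(s['tool_pos'],1),np.round(s['tcp_rot'],2),'gap',round(s['finger_gap'],1),'F',np.round(s['ft_force'],1));return s
E
python3 - <<'E'
from h import *
p,d,X=cloud('top')
hsv=cv2.cvtColor(p,cv2.COLOR_BGR2HSV)
y=(hsv[...,0]>24)&(hsv[...,0]<34)&(hsv[...,1]>200)
g=(hsv[...,0]>55)&(hsv[...,0]<80)&(hsv[...,1]>120)
for m,z in((y,110),(g,87)):
    v,u=np.where(m);P=X[m];print(len(v),u.mean(),v.mean(),np.median(P,0).round(1),P.min(0).round(),P.max(0).round())
    ps=np.array([ray('top',(a,b),z)[:2] for a,b in zip(u,v)],dtype=np.float32)
    print(cv2.minAreaRect(ps))
# box deck
for lo,hi,cx in((50,66,None),(42,56,None)):
    m=(X[...,2]>lo)&(X[...,2]<hi)
    v,u=np.where(m);
    for a,b in(((170,240),(140,210)),((300,345),(160,205))):
        w=(u>a[0])&(u<a[1])&(v>b[0])&(v<b[1])
        P=X[v[w],u[w]]
        if len(P):print(lo,len(P),cv2.minAreaRect(P[:,:2].astype(np.float32)))
for t,px,z in(('swbox',(204.2,174.7),0),('start',(321.9,180),0),('lip',(201.9,195.3),107.5),('hinge',(208.5,161.5),64),('pl',(323,180.2),87),('sky',(264.1,156.1),0)):
    print(t,ray('top',px,z).round(1))
for t,px,z in(('swbox',(244.8,243.5),0),('start',(268.9,178.1),0),('lip',(268.8,216.8),107.5),('hinge',(229.7,224.4),64),('pl',(267.4,158),87)):
    print('side',t,ray('side',px,z).round(1))
print(r.get_calibration('top')['cam_to_world'],r.get_calibration('wrist'))
big=cv2.resize(p[130:245,130:400],None,fx=2.9,fy=2.9,interpolation=cv2.INTER_CUBIC);cv2.imwrite('pics/topz.png',big)
E
```

```text
<stdin>:7: RuntimeWarning: Mean of empty slice.
  ret = ret.dtype.type(ret / rcount)
  return _methods._mean(a, axis=axis, dtype=dtype,
  ret = um.true_divide(
Traceback (most recent call last):
ValueError: zero-size array to reduction operation minimum which has no identity
```

```bash
python3 - <<'E'
from h import *
p,d,X=cloud('top')
hsv=cv2.cvtColor(p,cv2.COLOR_BGR2HSV)
print(p[173,203],hsv[173,203],X[173,203],p[182,323],hsv[182,323],X[182,323])
y=(hsv[...,0]>24)&(hsv[...,0]<36)&(hsv[...,1]>150)
g=(hsv[...,0]>50)&(hsv[...,0]<85)&(hsv[...,1]>110)
box=np.zeros_like(y);box[140:210,170:345]=1
for m,z in((y&box,110),(g&box,87)):
    v,u=np.where(m);P=X[m]
    if not len(P):continue
    print(len(v),u.mean(),v.mean(),np.median(P,0).round(1),P.min(0).round(),P.max(0).round())
    ps=np.array([ray('top',(a,b),z)[:2] for a,b in zip(u,v)],dtype=np.float32)
    print(cv2.minAreaRect(ps))
for lo,hi in((50,66),(42,56)):
    v,u=np.where((X[...,2]>lo)&(X[...,2]<hi))
    for a,b in(((170,240),(140,210)),((300,345),(160,205))):
        w=(u>a[0])&(u<a[1])&(v>b[0])&(v<b[1])
        P=X[v[w],u[w]]
        if len(P):print(lo,len(P),cv2.minAreaRect(P[:,:2].astype(np.float32)))
for t,px,z in(('swbox',(204.2,174.7),0),('start',(321.9,180),0),('lip',(201.9,195.3),107.5),('hinge',(208.5,161.5),64),('pl',(323,180.2),87),('sky',(264.1,156.1),0)):
    print(t,ray('top',px,z).round(1))
for t,px,z in(('swbox',(244.8,243.5),0),('start',(268.9,178.1),0),('lip',(268.8,216.8),107.5),('hinge',(229.7,224.4),64),('pl',(267.4,158),87)):
    print('side',t,ray('side',px,z).round(1))
print(r.get_calibration('top')['cam_to_world'],r.get_calibration('wrist'))
big=cv2.resize(p[130:245,130:400],None,fx=2.9,fy=2.9,interpolation=cv2.INTER_CUBIC);cv2.imwrite('pics/topz.png',big)
E
```

```text
[ 84 203 200] [ 31 149 203] [549.12903569 191.70542641 111.06992953] [101 159  81] [ 68 125 159] [ 528.6812586  -199.06277707   92.69737118]
289 197.9273356401384 170.00692041522493 [559.7 210.  110.8] [256.  -4. 101.] [ 593.  233. 1700.]
((552.3007202148438, 202.25425720214844), (58.76362991333008, 78.56394958496094), 84.41889190673828)
80 323.1125 181.3125 [ 532.6 -200.3   85.9] [ 516. -217.   78.] [ 547. -184.   98.]
((532.0060424804688, -200.08853149414062), (30.608591079711914, 31.373077392578125), 63.794254302978516)
50 129 ((551.8441772460938, 194.8527374267578), (100.7008285522461, 107.22862243652344), 85.43327331542969)
50 334 ((532.098876953125, -199.53216552734375), (89.08100891113281, 84.17517852783203), 2.1828548908233643)
42 83 ((569.6363525390625, 235.32701110839844), (213.26412963867188, 131.08786010742188), 66.94546508789062)
42 507 ((532.80908203125, -201.140380859375), (91.01764678955078, 87.10935974121094), 3.078597068786621)
swbox [563.7 201.    0. ]
start [ 551.4 -206.5    0. ]
lip [476.6 193.2 107.5]
hinge [597.3 180.4  64. ]
pl [ 535.6 -199.8   87. ]
sky [632.
[... 260 characters left out ...]
3093554e-02  7.35434450e-03 -3.99863746e+00]
 [-4.82278427e-03 -1.59268208e-01 -9.87223571e-01  1.69989944e+03]
 [ 0.00000000e+00  0.00000000e+00  0.00000000e+00  1.00000000e+00]] {'mtx': array([[281.18566436,   0.        , 255.21357827],
       [  0.        , 281.18566436, 189.71293031],
       [  0.        ,   0.        ,   1.        ]]), 'cam_to_world': array([[ 2.20027008e-01,  9.28413762e-01,  2.99392724e-01,
         5.43360504e+01],
       [ 9.75492928e-01, -2.09001980e-01, -6.87874937e-02,
         6.02325652e+02],
       [-1.28958362e-03,  3.07190591e-01, -9.51647139e-01,
         3.74169086e+02],
       [ 0.00000000e+00,  0.00000000e+00,  0.00000000e+00,
         1.00000000e+00]])}
```

View pics/topz.png

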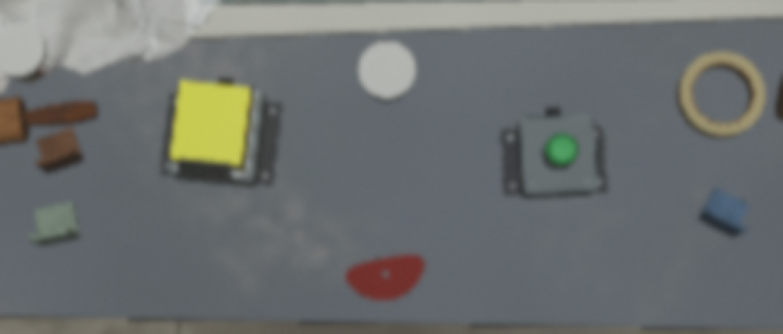

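Start box centre is about (532,-200), yaw about 3°. Switch box is about (552,195), yaw about -5°. I'll move over the switch box for a close wrist view.

```bash
python3 -m crank '[[[-0.05,-0.03,0,0,0,-0.013],[-0.1,-0.064,0,0,0,-0.03],[-0.15,-0.095,0,0,0,-0.04],[-0.2,-0.127,0,0,0,-0.055],[-0.25,-0.16,0,0,0,-0.07],[-0.3,-0.19,0,0,0,-0.085],[-0.35,-0.222,0,0,0,-0.1],[-0.4,-0.254,0,0,0,-0.115],[-0.45,-0.286,0,0,0,-0.134],[-0.464,-0.295,0,0,0,-0.134]]]'; python3 - <<'E'
from h import *
st()
p,d,X=cloud('wrist');cv2.imwrite('pics/w1.png',p);np.savez('w1.npz',p=p,X=X)
hsv=cv2.cvtColor(p,cv2.COLOR_BGR2HSV)
y=(hsv[...,0]>24)&(hsv[...,0]<36)&(hsv[...,1]>120)&(X[...,2]>104)&(X[...,2]<116)
n,l,s_,c=cv2.connectedComponentsWithStats(y.astype(np.uint8));i=1+s_[1:,4].argmax();y=l==i
print(s_[i],np.median(X[y],0).round(1),cv2.minAreaRect(X[y][:,:2].astype(np.float32)))
m=(X[...,2]>53)&(X[...,2]<63);print('deck',m.sum(),np.median(X[m],0).round(1),cv2.minAreaRect(X[m][:,:2].astype(np.float32)))
for t in('guard_lip','guard_hinge','switch_box'):
    for q in r.landmark_of(t,'wrist')[:1]:print(t,q['conf'],q['pixel'],ray('wrist',q['pixel'],{'guard_lip':107.5,'guard_hinge':64,'switch_box':0}[t]).round(1))
E
```

```text
time: 2.15
tool_pos: [521.5, 192.7, 231.2]
tcp_rot: [-180.0, 0.0, 174.8]
ft_force: [-0.7, 0.3, -0.1]
finger_gap: 85.7
t 2.15 [521.5 192.7 231.2] [-1.7997e+02  2.0000e-02  1.7477e+02] gap 85.7 F [-0.7  0.3 -0.1]
[ 222  163   82   88 6283] [548.6 196.5 110. ] ((548.703369140625, 196.54539489746094), (79.71819305419922, 94.82038879394531), 85.10250854492188)
deck 7386 [635.3 407.8  58.2] ((618.4520874023438, 236.45123291015625), (288.78619384765625, 525.5507202148438), 16.752086639404297)
guard_lip 0.57 [261.1, 146.6] [484.4 202.4 107.5]
switch_box 0.77 [258.2, 181.6] [548.4 197.1   0. ]
```

View pics/w1.png

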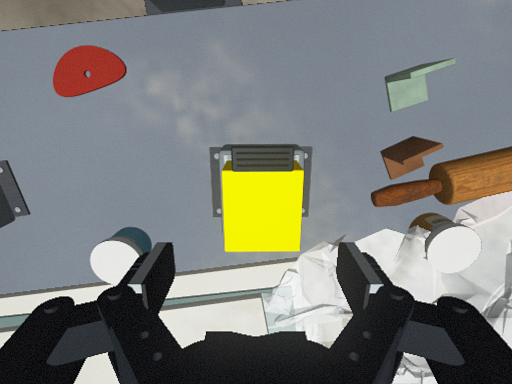

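The lip is at about (263,146–170) and faces the robot. I'll measure the lip edges from depth along the box axis.

```bash
python3 - <<'E'
import numpy as np
f=np.load('w1.npz');p=f['p'].astype(int);X=f['X']
for v in range(138,260,3):
    print(v,p[v,262],X[v,262].round(1))
print()
for u in range(200,325,3):print(u,p[158,u],X[158,u].round(1),'|',p[210,u],X[210,u].round(1))
E
```

```text
138 [147 139 130] [491.9 203.2   1.5]
141 [146 142 131] [ 4.961e+02  2.029e+02 -2.000e-01]
144 [88 90 85] [497.6 202.5  15.2]
147 [46 56 52] [485.9 201.5 109.6]
150 [81 85 83] [488.8 201.2 109.3]
153 [47 55 57] [491.5 201.  110. ]
156 [76 83 79] [494.1 200.7 111.4]
159 [39 58 54] [497.  200.5 111.5]
162 [73 82 79] [500.3 200.3 109.3]
165 [39 62 56] [503.2 200.  109.8]
168 [71 79 78] [505.9 199.8 110.7]
171 [ 54 145 145] [508.9 199.5 110.4]
174 [  0 246 245] [512.2 199.3 109.2]
177 [  0 246 245] [514.9 199.  110.3]
180 [  0 247 246] [518.  198.8 110.1]
183 [  0 246 246] [520.9 198.5 110.4]
186 [  0 246 245] [524.2 198.2 109.6]
189 [  0 246 245] [527.4 198.  109.3]
192 [  0 246 245] [530.4 197.7 109.8]
195 [  0 246 245] [533.5 197.5 109.9]
198 [  0 247 247] [536.2 197.2 111.1]
201 [  0 247 246] [539.9 196.9 109.7]
204 [  0 246 245] [543.  196.7 109.8]
207 [  0 246 246] [545.8 196.4 110.8]
210 [  0 246 246] [549.8 196.1 109. ]
213 [  0 247 246] [552.8 195.8 109.7]
216 [  0 246 245] [555.7 195.6 110.6]
219 [  0 247 247] [559.1 195.3 110.2]
222 [  0 246 247] [563.  195.  109.1]
225 [  0 2
[... 2881 characters left out ...]
0.4]
299 [153 152 143] [511.  242.9  57.1] | [  0 246 246] [553.1 233.4 109.2]
302 [137 137 124] [511.9 246.7  54.2] | [166 162 159] [595.9 250.6   7.6]
305 [139 139 134] [523.2 258.1   4. ] | [87 97 96] [597.6 255.3   4.6]
308 [89 88 85] [523.5 262.1   3.9] | [117 122 118] [597.7 259.4   5.2]
311 [117 115 109] [523.8 266.    4.6] | [151 151 144] [600.  264.4   0.7]
314 [146 140 133] [525.3 271.   -0.9] | [146 145 136] [6.006e+02 2.687e+02 2.000e-01]
317 [146 141 133] [5.254e+02 2.748e+02 4.000e-01] | [153 150 143] [6.009e+02 2.730e+02 3.000e-01]
320 [150 143 135] [526.  279.   -0.6] | [152 151 146] [601.9 277.5  -1. ]
323 [143 136 129] [526.4 283.1  -0.8] | [152 149 143] [601.2 281.2   1.5]
```

```bash
python3 -m crank '[[[0.031,0.006,0.02,0,0,0],[0.031,0.006,0.06,0,0,0],[0.031,0.006,0.1,0,0,0],[0.031,0.006,0.12,0,0,0],[0.031,0.006,0.138,0,0,0],[0.031,0.006,0.138,0,0,0]]]' 0 20; python3 - <<'E'
from h import *
st()
p,d=r.snapshot('wrist');cv2.imwrite('pics/w2.png',p)
E
```

```text
time: 3.1
tool_pos: [487.1, 205.6, 92.0]
tcp_rot: [-180.0, -0.2, 175.0]
ft_force: [-0.0, -0.6, 1.3]
finger_gap: 85.3
t 3.1 [487.1 205.6  92. ] [-179.98   -0.18  175.05] gap 85.3 F [-0.  -0.6  1.3]
```

View pics/w2.png

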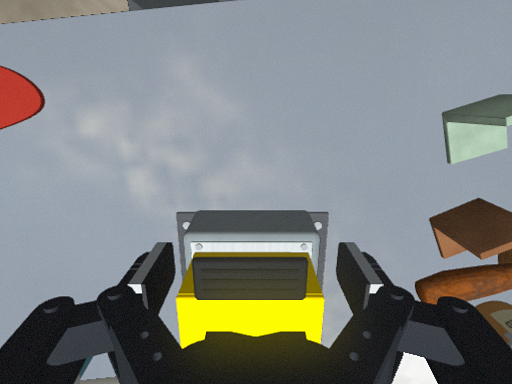

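View is centred: the fingers span x 172–338 and the lip 194–307, so I'm about 2.5 mm to +y. I'll shift and close.

```bash
python3 -m crank '[[[-0.003,-0.003,0.001,0,0,0],[-0.003,-0.003,0.001,0,0,0]]]' 0 20;  python3 -m crank '[[[0,0,0,0,0,0],[0,0,0,0,0,0],[0,0,0,0,0,0],[0,0,0,0,0,0],[0,0,0,0,0,0],[0,0,0,0,0,0]]]' 1 20; python3 - <<'E'
from h import *
st()
p,d=r.snapshot('wrist');cv2.imwrite('pics/w3.png',p);st()
E
```

```text
time: 3.4
tool_pos: [491.7, 202.5, 93.3]
tcp_rot: [179.9, 0.0, 175.0]
ft_force: [-0.1, 0.0, -0.6]
finger_gap: 85.5
time: 4.15
tool_pos: [492.2, 202.3, 94.1]
tcp_rot: [179.9, 0.1, 175.0]
ft_force: [-1.2, -2.0, 6.0]
finger_gap: 59.5
t 4.15 [492.2 202.3  94.1] [1.7994e+02 8.0000e-02 1.7501e+02] gap 59.5 F [-1.2 -2.   6. ]
t 4.2 [492.2 202.4  94.1] [1.7994e+02 8.0000e-02 1.7501e+02] gap 59.3 F [-1.1 -2.1  5. ]
```

View pics/w3.png

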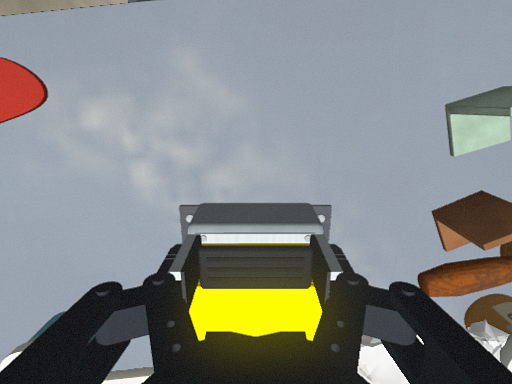

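```bash
python3 -c "
import numpy as np
x,z=-102.3,43.5
for t in list(range(0,101,6))+[100,102]:
    a=np.radians(t);print(t,'tx',round(-(x*np.cos(a)+z*np.sin(a)-x),1),'tz',round(-(-x*np.sin(a)+z*np.cos(a)-z),1))
"
```

```text
0 tx -0.0 tz -0.0
6 tx -5.1 tz -10.5
12 tx -11.3 tz -20.3
18 tx -18.4 tz -29.5
24 tx -26.5 tz -37.8
30 tx -35.5 tz -45.3
36 tx -45.1 tz -51.8
42 tx -55.4 tz -57.3
48 tx -66.2 tz -61.6
54 tx -77.4 tz -64.8
60 tx -88.8 tz -66.8
66 tx -100.4 tz -67.6
72 tx -112.1 tz -67.2
78 tx -123.6 tz -65.6
84 tx -134.9 tz -62.8
90 tx -145.8 tz -58.8
96 tx -156.3 tz -53.7
100 tx -162.9 tz -49.7
102 tx -166.1 tz -47.5
```

```bash
python3 -m crank '[[[-0.0051,0,-0.0105,0,0,0],[-0.0113,0,-0.0203,0,0,0],[-0.0184,0,-0.0295,0,0,0],[-0.0265,0,-0.0378,0,0,0],[-0.0355,0,-0.0453,0,0,0],[-0.0451,0,-0.0518,0,0,0],[-0.0554,0,-0.0573,0,0,0],[-0.0554,0,-0.0573,0,0,0]]]' 1 25; python3 - <<'E'
from h import *
st()
p,d=r.snapshot('wrist');cv2.imwrite('pics/w4.png',p)
p,d=r.snapshot('side');cv2.imwrite('pics/s4.png',cv2.resize(p[170:300,180:340],None,fx=4,fy=4))
E
```

```text
time: 5.2
tool_pos: [548.3, 197.4, 151.9]
tcp_rot: [179.9, 0.1, 175.0]
ft_force: [-1.0, 0.2, -2.6]
finger_gap: 58.6
t 5.2 [548.3 197.4 151.9] [1.7993e+02 1.3000e-01 1.7499e+02] gap 58.6 F [-1.   0.2 -2.6]
```

View pics/w4.png

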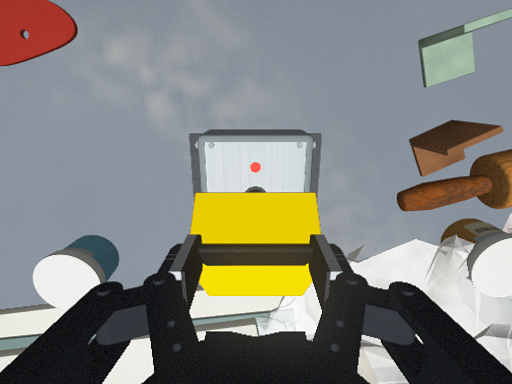

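View pics/s4.png

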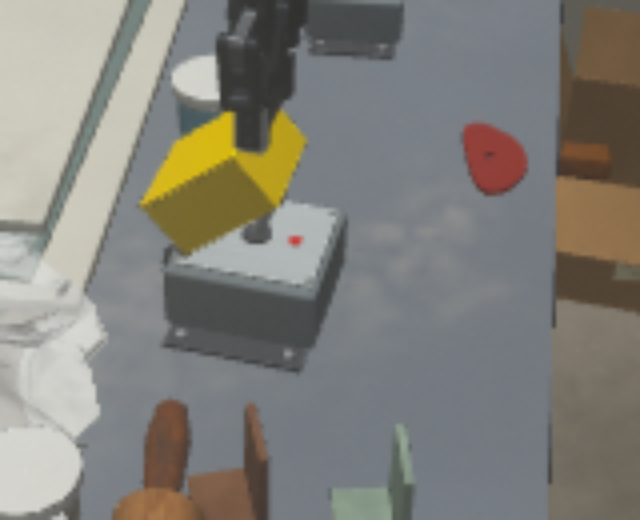

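The guard is about 42° open, held at both lip sides. I'll continue along the arc.

```bash
python3 -m crank '[[[-0.0108,0,-0.0043,0,0,0],[-0.022,0,-0.0075,0,0,0],[-0.0334,0,-0.0095,0,0,0],[-0.045,0,-0.0103,0,0,0],[-0.0567,0,-0.0099,0,0,0],[-0.0682,0,-0.0083,0,0,0],[-0.0795,0,-0.0055,0,0,0],[-0.0904,0,-0.0015,0,0,0],[-0.0904,0,-0.0015,0,0,0]]]' 1 25; python3 - <<'E'
from h import *
st()
p,d=r.snapshot('side');cv2.imwrite('pics/s5.png',cv2.resize(p[170:300,180:340],None,fx=4,fy=4))
E
```

```text
time: 6.42
tool_pos: [639.8, 189.4, 154.1]
tcp_rot: [179.9, 0.3, 175.0]
ft_force: [-0.2, -0.6, 6.0]
finger_gap: 58.6
t 6.42 [639.8 189.4 154.1] [179.9    0.28 174.97] gap 58.6 F [-0.2 -0.6  6. ]
```

View pics/s5.png

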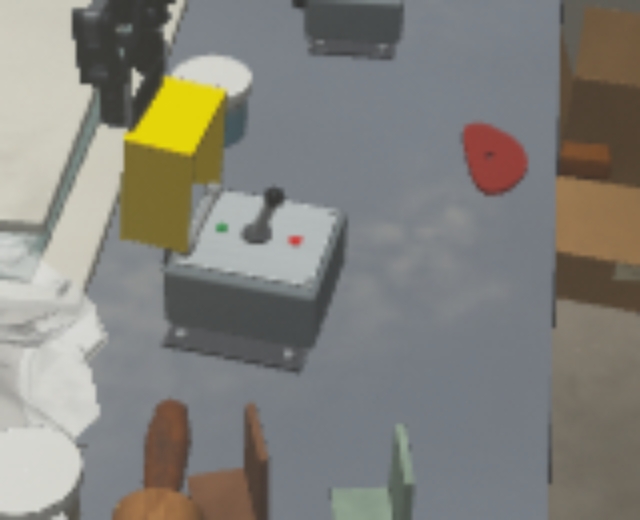

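Upright, and the toggle leans toward red. I'll push on to the stop.

```bash
python3 -m crank '[[[-0.0053,0,0.0023,0,0,0],[-0.0105,0,0.0046,0,0,0],[-0.0145,0,0.0068,0,0,0],[-0.0175,0,0.0085,0,0,0],[-0.0195,0,0.01,0,0,0],[-0.0195,0,0.01,0,0,0]]]' 1 25; python3 - <<'E'
from h import *
st()
p,d=r.snapshot('side');cv2.imwrite('pics/s6.png',cv2.resize(p[170:300,180:340],None,fx=4,fy=4))
E
```

```text
time: 7.22
tool_pos: [659.7, 187.7, 144.6]
tcp_rot: [179.9, 0.3, 175.0]
ft_force: [2.1, -0.1, 4.5]
finger_gap: 58.9
t 7.22 [659.7 187.7 144.6] [179.9    0.34 174.97] gap 58.9 F [ 2.1 -0.1  4.5]
```

View pics/s6.png

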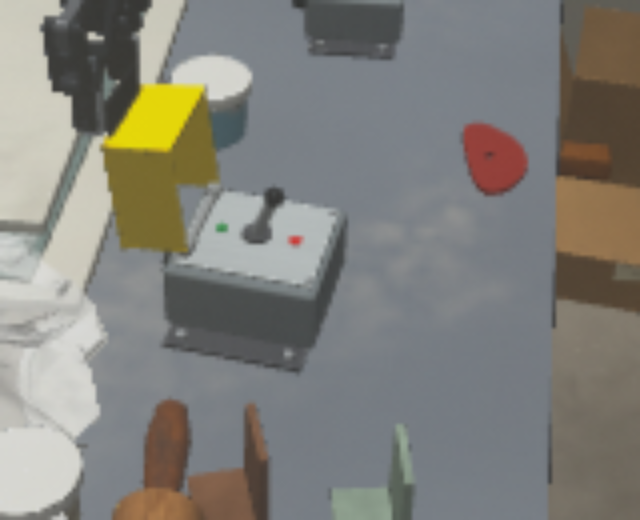

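```bash
python3 -m crank '[[[-0.002,0,0.001,0,0,0],[-0.004,0,0.002,0,0,0],[-0.004,0,0.002,0,0,0]]]' 1 25; python3 -m crank '[[[0.003,0,0,0,0,0],[0.003,0,0,0,0,0],[0.003,0,0,0,0,0],[0.003,0,0,0,0,0],[0.003,0,-0.03,0,0,0],[0.003,0,-0.07,0,0,0],[0.003,0,-0.1,0,0,0]]]' 0; python3 - <<'E'
from h import *
st()
p,d=r.snapshot('side');cv2.imwrite('pics/s7.png',cv2.resize(p[170:300,180:340],None,fx=4,fy=4))
p,d,X=cloud('wrist');cv2.imwrite('pics/w7.png',p)
for q in r.landmark_of('toggle_tip','wrist')[:2]:print(q['conf'],q['pixel'],ray('wrist',q['pixel'],93).round(1))
E
```

```text
time: 7.65
tool_pos: [663.6, 187.3, 142.2]
tcp_rot: [179.9, 0.3, 175.0]
ft_force: [0.7, -0.1, 2.7]
finger_gap: 58.9
time: 8.52
tool_pos: [660.4, 187.5, 244.3]
tcp_rot: [179.9, 0.4, 175.0]
ft_force: [0.4, 0.7, -0.1]
finger_gap: 85.5
t 8.53 [660.4 187.5 244.3] [179.87   0.41 174.97] gap 85.5 F [ 0.4  0.7 -0.1]
0.71 [252.1, 50.9] [540.2 195.2  93. ]
```

View pics/s7.png

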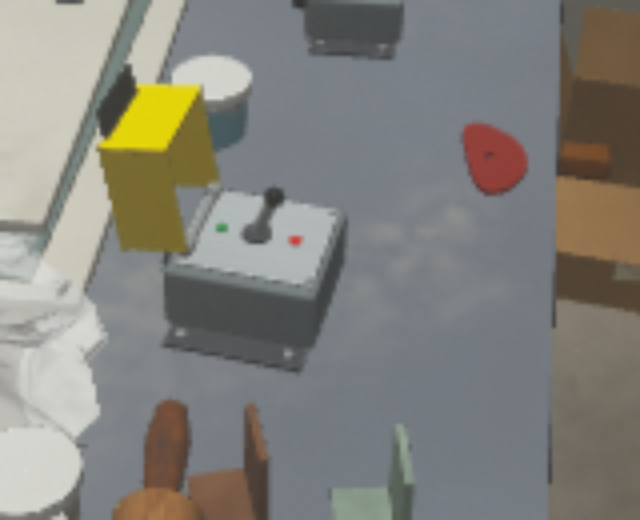

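View pics/w7.png

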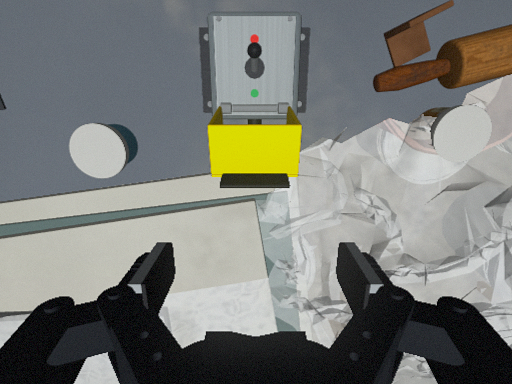

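The guard stays open at its stop. The toggle ball at (254,50) is at about world (540,196). I'll move in front of it, close the fingers and go down.

```bash
python3 -m crank '[[[0.04,0,0,0,0,0],[0.08,0,0,0,0,0],[0.12,0,0,0,0,0],[0.153,-0.001,0.01,0,0,0],[0.153,-0.001,0.05,0,0,0],[0.153,-0.001,0.09,0,0,0],[0.153,-0.001,0.12,0,0,0],[0.153,-0.001,0.14,0,0,0],[0.153,-0.001,0.14,0,0,0]]]' 1; python3 - <<'E'
from h import *
st()
p,d=r.snapshot('side');cv2.imwrite('pics/s8.png',cv2.resize(p[170:300,180:340],None,fx=4,fy=4))
p,d=r.snapshot('wrist');cv2.imwrite('pics/w8.png',p)
E
```

```text
time: 9.8
tool_pos: [507.8, 199.7, 100.2]
tcp_rot: [179.9, 0.3, 175.0]
ft_force: [-0.0, -0.1, -0.1]
finger_gap: 0.5
t 9.8 [507.8 199.7 100.2] [179.94   0.26 174.97] gap 0.5 F [-0.  -0.1 -0.1]
```

View pics/s8.png

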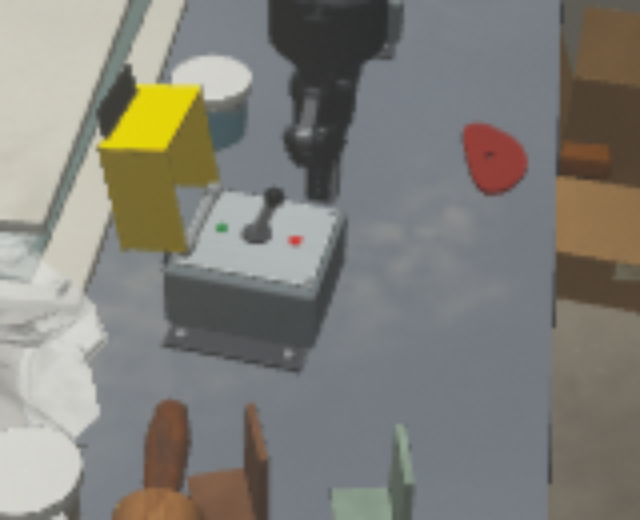

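View pics/w8.png

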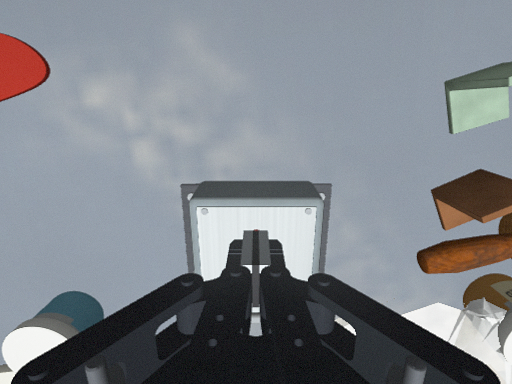

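```bash
python3 -m crank '[[[0,0,0.015,0,0,0],[-0.008,0,0.015,0,0,0],[-0.016,0,0.015,0,0,0],[-0.024,0,0.015,0,0,0],[-0.03,0,0.015,0,0,0],[-0.036,0,0.015,0,0,0],[-0.041,0,0.015,0,0,0],[-0.044,0,0.015,0,0,0],[-0.044,0,0.015,0,0,0]]]' 1; python3 - <<'E'
from h import *
st()
p,d=r.snapshot('side');cv2.imwrite('pics/s9.png',cv2.resize(p[170:300,180:340],None,fx=4,fy=4))
E
```

```text
time: 11.02
tool_pos: [550.9, 196.9, 88.1]
tcp_rot: [179.9, 0.1, 175.0]
ft_force: [-16.3, 0.7, 9.8]
finger_gap: 0.2
t 11.03 [550.9 196.9  88.1] [1.7989e+02 1.2000e-01 1.7499e+02] gap 0.2 F [-16.3   0.7   9.8]
```

View pics/s9.png

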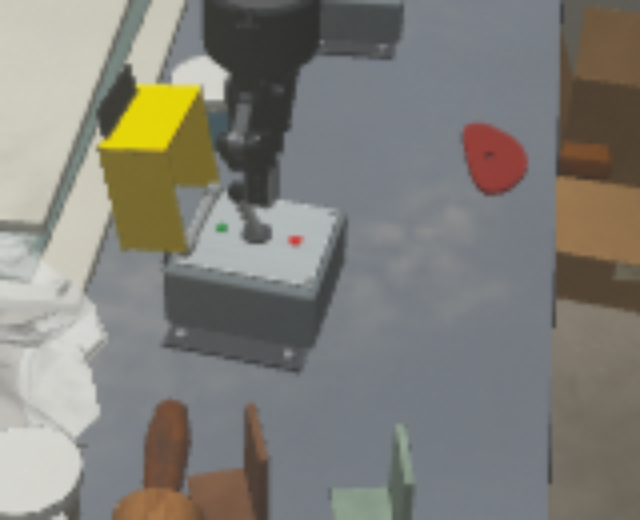

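16 N against the stop, and the lever leans to the green side. I'll back off, rise and check.

```bash
python3 -m crank '[[[0.015,0,0,0,0,0],[0.03,0,-0.01,0,0,0],[0.03,0,-0.06,0,0,0],[0.03,0,-0.11,0,0,0],[0.02,0,-0.156,0,0,0],[-0.03,0,-0.156,0,0,0],[-0.08,0,-0.156,0,0,0],[-0.109,0,-0.156,0,0,0],[-0.109,0,-0.156,0,0,0]]]' 0; python3 - <<'E'
from h import *
st()
p,d=r.snapshot('side');cv2.imwrite('pics/s10.png',cv2.resize(p[170:300,180:340],None,fx=4,fy=4))
p,d=r.snapshot('wrist');cv2.imwrite('pics/w10.png',p)
E
```

```text
time: 12.2
tool_pos: [660.5, 186.3, 243.0]
tcp_rot: [179.9, 0.1, 174.9]
ft_force: [-0.6, 0.6, -0.4]
finger_gap: 85.4
t 12.2 [660.5 186.3 243. ] [1.7993e+02 8.0000e-02 1.7492e+02] gap 85.4 F [-0.6  0.6 -0.4]
```

View pics/s10.png

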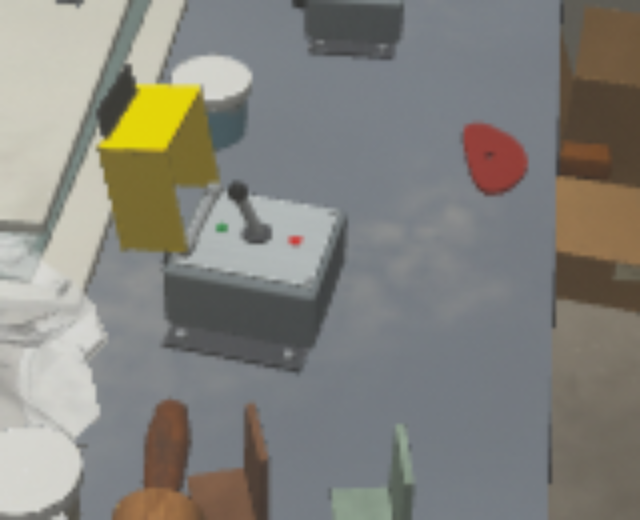

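View pics/w10.png

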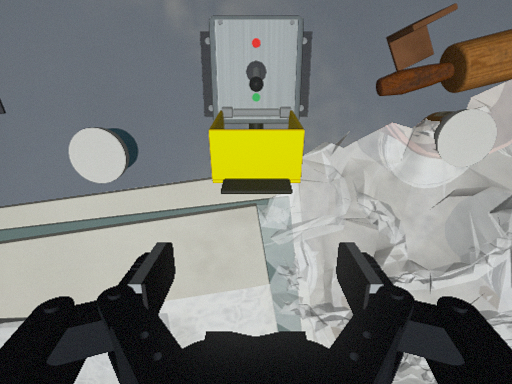

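The toggle is on: its tip at (256,84) points to the green dot. Now I'll regrip the lip at the release pose.

```bash
python3 -m crank '[[[-0.001,0.001,0.04,0,0,0],[-0.001,0.001,0.07,0,0,0],[-0.001,0.001,0.09,0,0,0],[-0.001,0.001,0.099,0,0,0],[-0.001,0.001,0.099,0,0,0]]]' 0; python3 -m crank '[[[0,0,0,0,0,0],[0,0,0,0,0,0],[0,0,0,0,0,0],[0,0,0,0,0,0],[0,0,0,0,0,0],[0,0,0,0,0,0]]]' 1 25; python3 - <<'E'
import numpy as np
x,z=-102.3,43.5
f=lambda t:np.array([-(x*np.cos(t)+z*np.sin(t)),-(-x*np.sin(t)+z*np.cos(t))])
a=np.radians(100.27)
for t in list(range(100,-1,-6))+[0]:
    print(t,(f(np.radians(t))-f(a)).round(1))
E
```

```text
time: 12.92
tool_pos: [660.0, 188.2, 145.1]
tcp_rot: [179.9, 0.1, 175.0]
ft_force: [1.1, 0.1, 0.1]
finger_gap: 85.7
time: 13.68
tool_pos: [661.5, 187.7, 146.9]
tcp_rot: [179.9, 0.3, 175.0]
ft_force: [1.8, -4.4, 5.9]
finger_gap: 58.7
100 [ 0.4 -0.3]
94 [10.5 -6.1]
88 [ 21.1 -10.9]
82 [ 32.2 -14.5]
76 [ 43.6 -16.9]
70 [ 55.2 -18.1]
64 [ 66.8 -18.1]
58 [ 78.4 -16.9]
52 [ 89.7 -14.5]
46 [100.8 -10.9]
40 [111.4  -6.2]
34 [121.5  -0.4]
28 [130.9   6.5]
22 [139.6  14.3]
16 [147.4  22.9]
10 [154.2  32.3]
4 [160.1  42.4]
0 [163.3  49.4]
```

```bash
python3 -m crank '[[[0.0105,0,-0.0061,0,0,0],[0.0211,0,-0.0109,0,0,0],[0.0322,0,-0.0145,0,0,0],[0.0436,0,-0.0169,0,0,0],[0.0552,0,-0.0181,0,0,0],[0.0668,0,-0.0181,0,0,0],[0.0784,0,-0.0169,0,0,0],[0.0897,0,-0.0145,0,0,0],[0.1008,0,-0.0109,0,0,0],[0.1008,0,-0.0109,0,0,0]]]' 1; python3 - <<'E'
from h import *
st()
p,d=r.snapshot('side');cv2.imwrite('pics/s11.png',cv2.resize(p[170:300,180:340],None,fx=4,fy=4))
E
```

```text
time: 14.92
tool_pos: [560.1, 196.5, 158.1]
tcp_rot: [179.9, 0.3, 175.0]
ft_force: [-1.7, -4.0, 6.6]
finger_gap: 58.8
t 14.93 [560.1 196.5 158.1] [179.91   0.31 174.98] gap 58.8 F [-1.7 -4.   6.6]
```

View pics/s11.png

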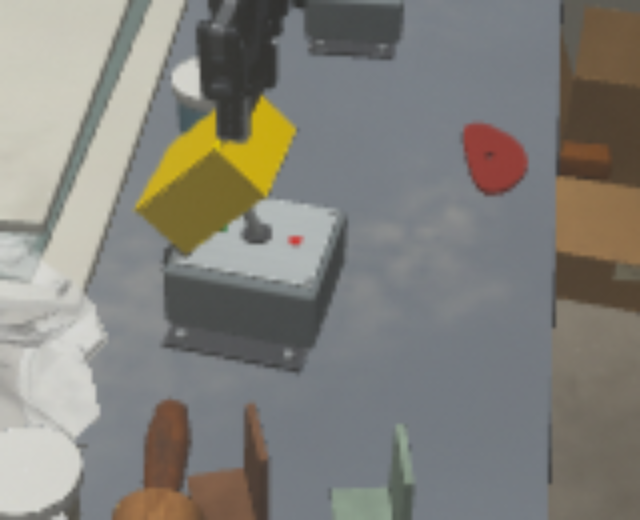

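```bash
python3 -m crank '[[[0.0106,0,0.0047,0,0,0],[0.0207,0,0.0105,0,0,0],[0.0301,0,0.0174,0,0,0],[0.0388,0,0.0252,0,0,0],[0.0466,0,0.0338,0,0,0],[0.0534,0,0.0432,0,0,0],[0.0593,0,0.0533,0,0,0],[0.0625,0,0.0605,0,0,0],[0.0625,0,0.0605,0,0,0]]]' 1; python3 - <<'E'
from h import *
st()
p,d=r.snapshot('side');cv2.imwrite('pics/s12.png',cv2.resize(p[170:300,180:340],None,fx=4,fy=4))
E
```

```text
time: 16.1
tool_pos: [495.2, 202.2, 95.6]
tcp_rot: [180.0, 0.0, 175.0]
ft_force: [-5.2, -3.6, 3.9]
finger_gap: 58.7
t 16.1 [495.2 202.2  95.6] [1.7996e+02 2.0000e-02 1.7501e+02] gap 58.7 F [-5.2 -3.6  3.9]
```

View pics/s12.png

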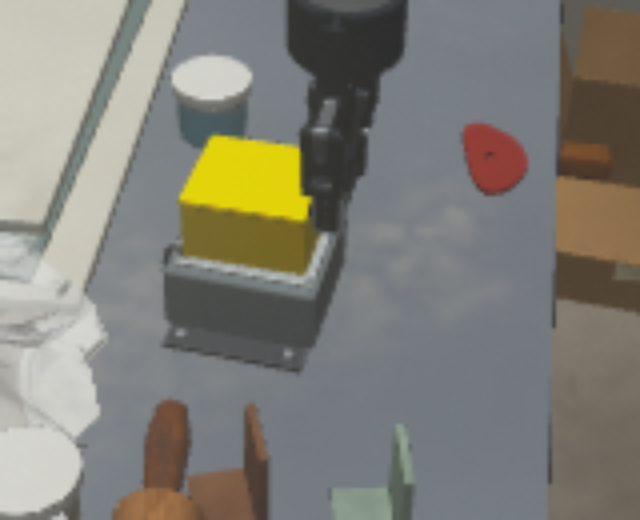

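Almost shut. I'll release, rise, close the fingers and press on the top front.

```bash
python3 -m crank '[[[0,0,0,0,0,0],[0,0,0,0,0,0],[0,0,0,0,0,0],[0,0,0,0,0,0],[0,0,-0.03,0,0,0],[0,0,-0.06,0,0,0],[0,0,-0.06,0,0,0]]]' 0;  python3 -m crank '[[[-0.015,0,0,0,0,0],[-0.02,0,0,0,0,0],[-0.02,0,0,0,0,0],[-0.02,0,0,0,0,0],[-0.02,0,0.015,0,0,0],[-0.02,0,0.03,0,0,0],[-0.02,0,0.036,0,0,0],[-0.02,0,0.041,0,0,0],[-0.02,0,0.045,0,0,0],[-0.02,0,0.045,0,0,0]]]' 1; python3 -c "
from h import *
st()"
```

```text
time: 17.02
tool_pos: [497.4, 202.7, 159.0]
tcp_rot: [179.8, 0.3, 175.0]
ft_force: [0.4, -0.0, 0.0]
finger_gap: 85.7
time: 18.27
tool_pos: [517.6, 201.0, 114.0]
tcp_rot: [179.8, 0.3, 175.0]
ft_force: [0.5, 0.3, -0.4]
finger_gap: 0.1
t 18.27 [517.6 201.  114. ] [179.84   0.32 175.  ] gap 0.1 F [ 0.5  0.3 -0.4]
```

```bash
python3 -m crank '[[[0,0,0.002,0,0,0],[0,0,0.004,0,0,0],[0,0,0.005,0,0,0],[0,0,0.006,0,0,0],[0,0,0.006,0,0,0]]]' 1; python3 -c "
from h import *
st()"
```

```text
time: 18.9
tool_pos: [517.8, 201.3, 109.8]
tcp_rot: [179.8, 0.4, 175.0]
ft_force: [-8.2, -1.9, 13.6]
finger_gap: -0.1
t 18.9 [517.8 201.3 109.8] [179.82   0.36 175.01] gap -0.1 F [-8.2 -1.9 13.6]
```

13.6 N at z≈110, so the guard is hard shut. I'll rise and verify by depth.

```bash
python3 -m crank '[[[0,0,-0.04,0,0,0],[0,0,-0.08,0,0,0],[0,0,-0.12,0,0,0],[0,0,-0.12,0,0,0]]]' 1; python3 - <<'E'
from h import *
st()
p,d,X=cloud('wrist');cv2.imwrite('pics/w13.png',p)
hsv=cv2.cvtColor(p,cv2.COLOR_BGR2HSV)
y=(hsv[...,0]>24)&(hsv[...,0]<36)&(hsv[...,1]>200)&(X[...,2]>80)&(X[...,2]<140)
y=cv2.erode(y.astype(np.uint8),np.ones((5,5)))>0
P=X[y];A=np.c_[P[:,:2]-P[:,:2].mean(0),np.ones(len(P))];c=np.linalg.lstsq(A,P[:,2],rcond=None)[0]
print(len(P),'slope',c[:2],'z',c[2])
p,d=r.snapshot('side');cv2.imwrite('pics/s13.png',cv2.resize(p[170:300,180:340],None,fx=4,fy=4))
E
```

```text
time: 19.4
tool_pos: [519.3, 201.6, 234.5]
tcp_rot: [179.7, 0.8, 175.0]
ft_force: [0.2, -0.4, -0.0]
finger_gap: -0.1
t 19.4 [519.3 201.6 234.5] [179.66   0.77 175.01] gap -0.1 F [ 0.2 -0.4 -0. ]
3928 slope [-0.00177055 -0.0029087 ] z 107.30947676768389
```

View pics/w13.png

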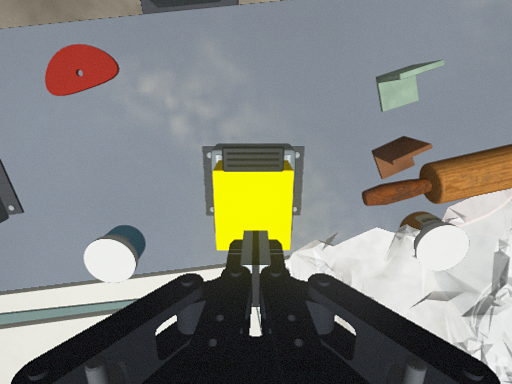

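View pics/s13.png

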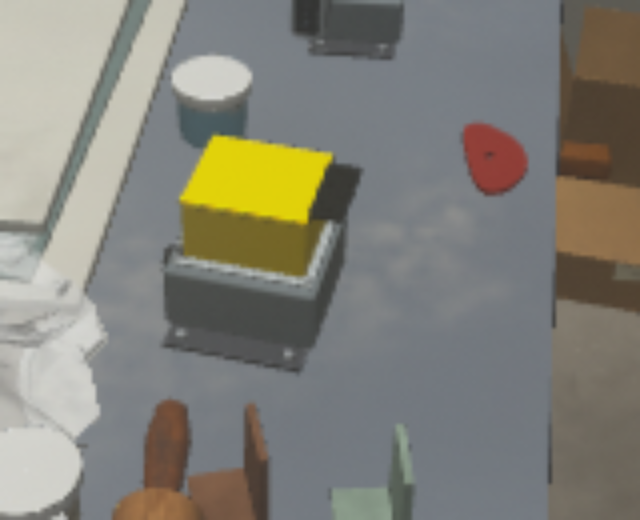

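The guard top is level (slope ≈ 0), so it's fully shut. Nothing has been disturbed. On to the start box.

```bash
python3 -m crank '[[[-0.002,-0.045,0,0,0,0],[-0.004,-0.09,0,0,0,0],[-0.006,-0.135,0,0,0,0],[-0.008,-0.18,0,0,0,0],[-0.01,-0.225,0,0,0,0],[-0.012,-0.27,0,0,0,0],[-0.014,-0.315,0,0,0,0],[-0.016,-0.36,0,0,0,0],[-0.017,-0.401,0,0,0,0],[-0.017,-0.401,0,0,0,0]]]' 1; python3 - <<'E'
from h import *
st()
p,d,X=cloud('wrist');cv2.imwrite('pics/w14.png',p)
hsv=cv2.cvtColor(p,cv2.COLOR_BGR2HSV)
g=(hsv[...,0]>50)&(hsv[...,0]<85)&(hsv[...,1]>130)&(X[...,2]>60)&(X[...,2]<110)
n,l,s_,c=cv2.connectedComponentsWithStats(g.astype(np.uint8));i=1+s_[1:,4].argmax()
P=X[l==i];print(s_[i],c[i],np.median(P,0).round(1),cv2.minEnclosingCircle(P[:,:2].astype(np.float32)))
for q in r.landmark_of('plunger_top','wrist')[:1]:print(q['conf'],q['pixel'],ray('wrist',q['pixel'],87).round(1))
E
```

```text
time: 20.75
tool_pos: [497.8, -202.0, 226.3]
tcp_rot: [179.8, 0.2, 174.8]
ft_force: [-0.2, -0.4, -0.4]
finger_gap: -0.1
t 20.75 [ 497.8 -202.   226.3] [179.76   0.2  174.8 ] gap -0.1 F [-0.2 -0.4 -0.4]
[244 192  33  31 829] [260.25211098 207.00482509] [ 530.5 -198.1   86.1] ((532.3700561523438, -198.27227783203125), 18.518022537231445)
0.56 [260.7, 211.0] [ 535.4 -197.    87. ]
```

View pics/w14.png

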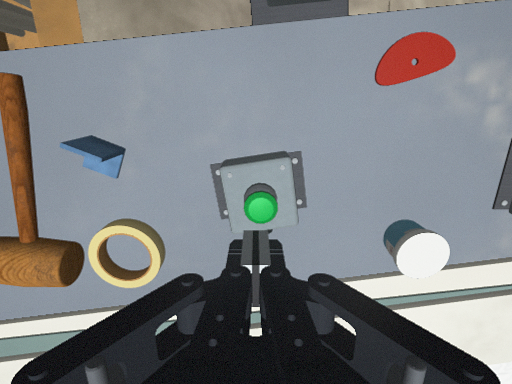

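The plunger head is at pixel (260,207), world (532,-198). I'll approach to just above it.

```bash
python3 -m crank '[[[-0.034,0.007,0.01,0,0,0],[-0.034,0.007,0.05,0,0,0],[-0.034,0.007,0.09,0,0,0],[-0.034,0.007,0.12,0,0,0],[-0.034,0.007,0.13,0,0,0],[-0.034,0.007,0.13,0,0,0]]]' 1; python3 - <<'E'
from h import *
st()
p,d=r.snapshot('wrist');cv2.imwrite('pics/w15.png',p)
E
```

```text
time: 21.6
tool_pos: [533.3, -194.1, 96.7]
tcp_rot: [179.7, 0.2, 175.0]
ft_force: [0.6, 0.7, 1.0]
finger_gap: 0.2
t 21.6 [ 533.3 -194.1   96.7] [179.68   0.18 175.  ] gap 0.2 F [0.6 0.7 1. ]
```

View pics/w15.png

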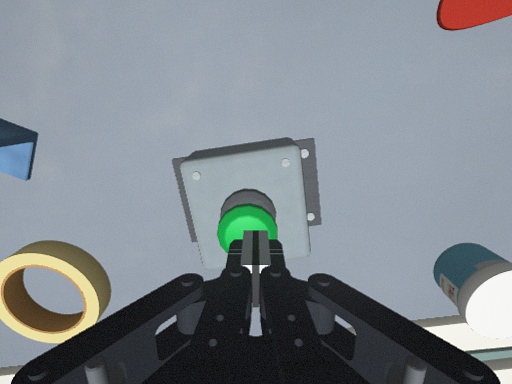

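The plunger centre is at column 247 and the finger at 256, so I'll shift 4 mm to -y and press gradually.

```bash
python3 -m crank '[[[0,-0.004,0.004,0,0,0],[0,-0.004,0.008,0,0,0],[0,-0.004,0.012,0,0,0],[0,-0.004,0.016,0,0,0],[0,-0.004,0.019,0,0,0],[0,-0.004,0.021,0,0,0],[0,-0.004,0.021,0,0,0]]]' 1; python3 -c "
from h import *
st()"
```

```text
time: 22.52
tool_pos: [534.1, -198.8, 77.2]
tcp_rot: [179.8, 0.3, 175.0]
ft_force: [1.1, -1.4, 4.6]
finger_gap: 0.1
t 22.52 [ 534.1 -198.8   77.2] [179.75   0.32 174.98] gap 0.1 F [ 1.1 -1.4  4.6]
```

```bash
python3 -m crank '[[[0,0,0.0015,0,0,0],[0,0,0.003,0,0,0],[0,0,0.004,0,0,0],[0,0,0.005,0,0,0],[0,0,0.005,0,0,0]]]' 1; python3 -c "
from h import *
st()"
```

```text
time: 23.15
tool_pos: [534.3, -198.9, 74.4]
tcp_rot: [179.8, 0.3, 175.0]
ft_force: [-11.6, 2.7, 22.6]
finger_gap: 0.1
t 23.15 [ 534.3 -198.9   74.4] [179.77   0.33 174.99] gap 0.1 F [-11.6   2.7  22.6]
```

22.6 N at z≈74.4 means the plunger is at its stop. I'll release and check.

```bash
python3 -m crank '[[[0,0,-0.01,0,0,0],[0,0,-0.03,0,0,0],[0,0,-0.07,0,0,0],[0,0,-0.11,0,0,0],[0.034,-0.003,-0.15,0,0,0],[0.034,-0.003,-0.15,0,0,0]]]' 1; python3 - <<'E'
from h import *
st()
p,d,X=cloud('wrist');cv2.imwrite('pics/w16.png',p)
hsv=cv2.cvtColor(p,cv2.COLOR_BGR2HSV)
g=(hsv[...,0]>50)&(hsv[...,0]<85)&(hsv[...,1]>130)&(X[...,2]>60)&(X[...,2]<110)
print(np.median(X[g],0).round(1))
for c in('side','top'):
    p,d,X=cloud(c);cv2.imwrite(f'pics/{c}16.png',p)
E
```

```text
time: 23.9
tool_pos: [499.9, -200.3, 229.0]
tcp_rot: [179.9, 0.7, 175.0]
ft_force: [-0.7, 0.8, -1.2]
finger_gap: -0.0
t 23.9 [ 499.9 -200.3  229. ] [179.92   0.68 174.96] gap -0.0 F [-0.7  0.8 -1.2]
[ 529.6 -199.    83.3]
```

View pics/w16.png

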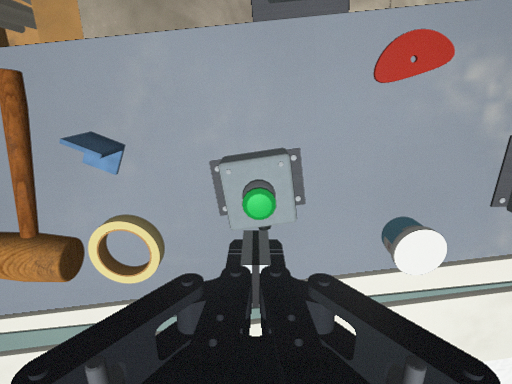

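View pics/side16.png

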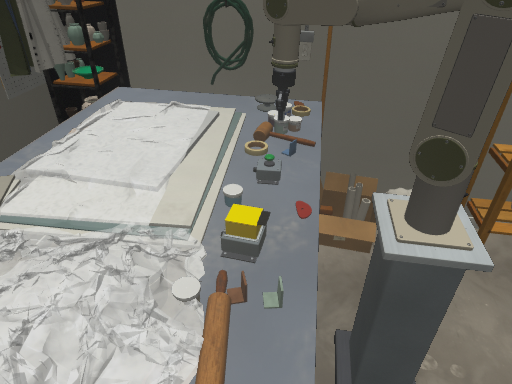

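The plunger reads 83.3 against 86.1 before, possibly noise in the wrist pose. I'll check it relative to the deck.

```bash
python3 -m crank '[[[0,0,0,0,0,0],[0,0,0,0,0,0],[0,0,0,0,0,0],[0,0,0,0,0,0]]]' 1; python3 - <<'E'
from h import *
st()
p,d,X=cloud('wrist')
hsv=cv2.cvtColor(p,cv2.COLOR_BGR2HSV)
g=(hsv[...,0]>50)&(hsv[...,0]<85)&(hsv[...,1]>130)&(X[...,2]>60)&(X[...,2]<110)
m=np.zeros_like(g);m[140:240,200:320]=1
D=X[m&(X[...,2]>42)&(X[...,2]<56)]
B=X[40:130,130:330,2]
print('plunger',np.median(X[g],0).round(1),'deck',np.median(D[:,2]).round(1),'bench',np.median(B).round(1))
E
```

```text
time: 24.55
tool_pos: [499.0, -199.1, 223.3]
tcp_rot: [179.7, 0.3, 175.0]
ft_force: [-0.7, 0.1, 0.3]
finger_gap: -0.3
t 24.55 [ 499.  -199.1  223.3] [179.73   0.27 174.99] gap -0.3 F [-0.7  0.1  0.3]
plunger [ 530.1 -199.8   85.9] deck 50.1 bench 0.3
```

The plunger is back up: 85.9 mm, which is 36 mm above the deck, the same as before the press. Handing in.

```bash
python3 -c "
from bench import r
print(r.hand_in())"
```

```text
the job is handed in; nothing more can be done
None
```

The slab roller start sequence is done in the order asked, and I handed the job in at about 24.6 s of the 64 s allowed.

- **Guard opened:** I gripped the lip and swung the guard up to its stop. It stayed open when released.
- **Toggle:** I pushed it to the far side, which took 16 N against its stop. Pictures after backing off showed it leaning to the green dot.
- **Guard shut:** I lowered it and pressed it home with 13.6 N at about 110 mm. Afterwards its top was level in the depth image, with a slope under 0.003. The absolute height read 107 mm instead of 110, while the tool was still settling when that picture was taken.
- **Plunger:** I pressed it to about 74.4 mm with 22.6 N, so it was at its stop, and then released it. It first read 83.3 mm. A settled second look read 85.9 mm with the deck at 50.1 mm, against 86.1 mm before the press, so it is back up.
- **Other objects:** The tubs, tiles, rib and tape look unmoved in the last pictures. I compared them by eye only.

The gripper was clear of everything at hand-in.

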